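Take the finished record board out of the lever arch file

TASK

In the deli's back room, lift the red lever of the lever arch file until its rings are sprung wide open, lift the yellow record board off the posts and lower it into the blue tray so that it lies flat on the tray's floor, letting go only when it is down in the tray. Then press the lever down until it clicks fully shut and stays, without straining it hard against its stop, and leave everything else where it stands.

Things in the scene. Friction and masses are not known exactly. Their poses are not given: they have to be found in the camera images.
- file: black lever arch file lying open, fixed to the bench: cover 330 (x) x 250 (y) x 6 mm, a raised edge 30 mm tall along its -y side. Origin at the centre of its underside, x along the spine, lever at the -x end. A fixed block of filed sheets lies on it, top at z 20 mm, x -20 to 145 mm. Two fixed steel posts of 6 mm diameter stand at (20, -50) and (100, -50) mm, tops at z 62 mm
- rings (a joint): angle of the two steel ring arches (6 mm bar) on their shaft along the file's y = -96, z = 16 mm. 0: closed, meeting the post tops, arch tops at z 72 mm. They follow the lever at 0.7 times its angle; fully open (0.87) they lean away to -y, 40 mm clear of the posts, tops at about z 80 mm
- lever_hinge (a point): a point on the axis of the lever's hinge, in the middle of the lever, 36 mm above the file's underside, at (-30, -50) mm on the file; the axis is the file's y. At about 0.1 rad the spring goes over centre: when shut it takes about 3 N at the tab to lift the lever off; above 0.1 rad the spring pushes it towards open with at most 7 N at the tab (near 0.5 rad), 1 N at 1.25
- lever (a joint): hinge of the lever, rad. 0: shut, lever level and pointing to the file's -x. Lifting the tab raises it to 1.25 (stop), rings fully open. Over-centre: let go below 0.1 it is pulled shut, above 0.1 it is thrown open. At 0 it meets a springy stop that yields about 1 mm at the tab per 7 N; it is overstrained at -0.05, 5 mm below level (about 30 N at the tab)
- lever_tab (a point): centre of the lever's red end tab, 100 mm from the hinge axis: 34 mm along the lever, 20 mm wide (along the file's y), 11 mm thick; when shut, 36 mm above the file's underside, free air beneath. From hinge to tab the lever is a steel strip 12 x 5 mm. Its axes turn with the lever: x from tab to hinge, z normal to its upper face. Damped: 1 N more at the tab per 0.05 m/s
- board_grip (a point): grip point of the loose yellow record board (about 130 to 250 g), on its upright black rib, over its centre and 30 mm above its underside. Board 160 (x) x 120 (y) x 6 mm; rib 80 mm along x, 14 mm thick, top 44 mm above the underside. At the start it lies on the filed sheets, axes parallel to the file's, its two 14 mm holes (47 mm to -y of the rib) over the posts; it must rise 42 mm to clear them
- tray: blue open tray, fixed, outside 220 (x) x 180 (y) x 30 mm tall, walls and floor 4 mm; origin at the centre of its underside
- jar: bystander: amber glass jar with white cap, 68 mm across, 90 mm tall; origin under its centre
- tub: bystander: clear tub with green lid, 104 mm across, 80 mm tall; origin under its centre
- jug: bystander: brown sauce bottle, 90 mm across, 190 mm tall; origin under its centre
- label_roll: bystander: white roll of labels standing on end, 80 mm across, 45 mm tall; origin under its centre
- scraper: bystander: spatula 200 mm long lying flat
- marker: bystander: red box-shaped marker 135 x 18 x 18 mm lying flat
- weight: bystander: brass scale weight, 70 mm across, 72 mm tall; origin under its centre
- board: the yellow record board itself; origin at the centre of its underside
Mind the look-alikes: they are no part of the job. What is meant by the board is not orange, and is the larger of those in its own colour.

How it is judged:
By the outcome, as a careful person would: the job done as asked, in the order asked, and still so for the second after the job is handed in, with the robot touching nothing.
It also fails if it takes over 72 s, if anything falls off the work surface, if the arm or the gripper's body presses on something with over 40 N, if the wrist force passes 120 N, or if a joint passes its speed limit or range.

ROBOT

A 6-joint arm with a two-finger parallel gripper is mounted at the origin on the work surface. World frame = base frame: x ahead of the robot, y to its left, z up, the work surface at z = 0. Lengths are in m, angles in rad, forces in N, time in s.
With the tool pointing down it reaches from about 0.375 to 0.75 m from the base axis. Payload 9 kg.
Tool frame: the origin (TCP) lies at the very end of the fingers, on their centre line; the grasp point (between the pads) lies 19 mm behind it; x points along the fingers, y is the direction in which the jaws open and shut, and the axes are right-handed (so a half turn about x gives the same grasp; the last joint's range is limited). The gripper opens to 85 mm and grips with 20 to 120 N. Pads are 22 mm wide; open, the fingers measure 114 mm over their backs; the gripper's body (76 mm by 85 mm) begins 54 mm behind the grasp point. The pads swing forward as they close: fully open they stand 13 mm farther back than shut.
Start: joints at [-1.523, 0.104, 0.097, 1.564, 0, 1.353], TCP at [0.158, -0.579, 0.231] pointing down, gripper open.
Joint ranges: [-2.99, 2.99], [-0.84, 1.86], [-1.1, 1.16], [-1.84, 2.11], [-1.51, 1.56], [-3.14, 3.14]. Speed limits (rad/s): [2.22, 2.22, 2.57, 3.14, 3.14, 3.14].

INTERFACE

Orientations are given as a rotation vector (axis times angle).
In Python, from rig import monitor, viewer, workorder gives the robot as it stands.
- The arm moves only by the tool play_rows, never from a script. Its arguments are lists of equal length, an entry for each row: "slide": the shift along the tool's x, y, z each as a share of 0.02 m, from -1 to 1, a list of three; "rot": the turn, a rotation vector about the tool's x, y, z each as a share of 6 degrees, from -1 to 1, a list of three; "hand": the opening, from 0 (shut) to 1 (fully open). In form: {"slide": [[tx, ty, tz], ...], "rot": [[rx, ry, rz], ...], "hand": [hand, ...]}. A call has 1 to 10 rows; each row shifts and turns the commanded pose from where the row before left it, along the tool's axes as they then stand; what a row does not reach is not made up. A row lasts 1/12 s, in which the tool goes at most 41.7 mm and 7.16 degrees, less where a joint would pass 70% of its speed; a pose out of reach is approached as far as the arm can. A call with a number of a shift or a turn outside -1 to 1 is refused whole. A call with a gripper value outside its range is refused whole. The fingers move at their own pace and stop on an object; the grip force is fixed at half the most. Time passes only in rows, so rows that do not move let the fingers close. It gives the time, the measured TCP pose, the force and the opening at its end, in the units of the state.
- monitor.read_state(): the state, without advancing time (a new reading comes with each control period).
- viewer.grab_frame(name): name is "side" or "top" or "wrist"; returns (picture, depth): 480x640x3 uint8, blue, green, red; 480x640 float32, m along the optical axis (not along the pixel's ray), 0 where there is no reading.
- viewer.camera_params(name): a dict with "mtx" (3x3 intrinsics, pixels), "dist_coeffs" ([k1, k2, p1, p2, k3] as OpenCV has them; the pictures are not rectified), "R" (3x3) and "t" (3): a world point X has camera coordinates R X + t. Camera axes: x right, y down, z forward; pixel columns grow to the right and rows downward; lengths in m; the calibration is good to about 2 mm. A picture is of the moment at which its call begins: read the wrist's pose just before it. camera_params takes no time and is no camera call; for the wrist camera it gives the pose at the moment of the call.
- workorder.job_done(): hands the job in, once; it reports no verdict.
Trained networks look in the newest picture that a camera, given by its name, has taken for a name from the list of things; names that differ only in an ending like _2 or _b are one class to them, and where a whole thing is asked for, a point or a joint stands for the part that bears it (a point fixed in the world has none). Each returns a list of dicts, best first, with "score" (0 to 1); they miss things now and then, are a little off and sometimes report something else, mostly with a low value. They report only what shows in the picture. A call takes as long as a camera call. They do not tell look-alikes from the thing itself.
- viewer.silhouettes(thing, camera): "mask" (480x640 bool, what is visible of it) and "position" ([column, row] in pixels, amid what is visible of it).
The state is a dict: "time": time; "joint_positions": joint angles; "qvel": joint speeds; "effort": joint torques, N m; "tool_pos": TCP position; "ee_rot": TCP orientation; "contact_force": force on the tool from outside, world axes, zero at the start; "ft_torque": the same for the moment, N m; "grip_width": finger opening in m.
Only numpy, scipy, OpenCV 4.12 (cv2) and the standard library are available. Lean on these libraries where they do the work, as an engineer would, in place of code of your own. Each camera call takes 0.05 s, during which the arm holds its last target. There are 200 camera calls.

## Working session

There is one attempt and no reset: what is moved stays moved. The work goes in short steps, Python scripts to look and compute and a tool call to move; the robot and the scene stay as the last step left them, time stands still between calls to the robot, and variables do not carry over. Pictures are saved under pics/ and viewed, about 8 in all and at most 12, crops included, and the job is handed in when it is done.

Besides the shell and the picture viewer there is one more tool, called as a command line: name --argument value ..., lists and objects as JSON in quotes. play_rows: Moves the arm, as the interface text tells. Its arguments: {"type":"object","properties":{"slide":{"type":"array"},"rot":{"type":"array"},"hand":{"type":"array"}},"required":["slide","rot","hand"]}

```bash
mkdir -p pics; ls; cat > h.py <<'E'
import numpy as np, cv2
from rig import monitor, viewer, workorder
def ray(cam,uv):
    p=viewer.camera_params(cam);K=np.array(p["mtx"],float);d=np.array(p["dist_coeffs"],float)
    n=cv2.undistortPoints(np.array(uv,float).reshape(-1,1,2),K,d).reshape(-1,2)
    return n,np.array(p["R"],float),np.array(p["t"],float)
def world(cam,uv,depth):
    n,R,t=ray(cam,uv);z=np.asarray(depth,float).reshape(-1,1)
    return (np.c_[n,np.ones(len(n))]*z-t)@R
def cloud(cam,mask,dep):
    v,u=np.nonzero(mask&(dep>0))
    return world(cam,np.c_[u,v],dep[v,u]),np.c_[u,v]
def proj(cam,X):
    p=viewer.camera_params(cam);R=np.array(p["R"],float)
    return cv2.projectPoints(np.array(X,float).reshape(-1,3),cv2.Rodrigues(R)[0],np.array(p["t"],float),np.array(p["mtx"],float),np.array(p["dist_coeffs"],float))[0].reshape(-1,2)
E
python3 - <<'E'
from h import *
print(monitor.read_state())
for c in ["top","side"]:
    im,d=viewer.grab_frame(c);cv2.imwrite(f"pics/{c}0.png",im);np.save(f"{c}0.npy",d)
    for th in ["file","lever_tab","board","tray","jar","tub","jug","label_roll","scraper","marker","weight"]:
        for r in viewer.silhouettes(th,c)[:3]:
            P,_=cloud(c,r["mask"],d)
            if len(P)>5: print(c,th,round(r["score"],2),np.round(r["position"]),len(P),np.round(np.median(P,0),3),np.round(np.percentile(P,[2,98],0),3).tolist())
E
```

```text
pics
{'time': 0.0, 'joint_positions': array([-1.52270160e+00,  1.04735346e-01,  9.64231143e-02,  1.56388343e+00,
       -1.14311532e-05,  1.35312535e+00]), 'qvel': array([ 0.00280703,  0.00166911,  0.00183817, -0.00021015, -0.00097867,
        0.00021578]), 'effort': array([ 2.12934938e-03, -5.56932485e+01,  5.03647506e+01,  1.71372708e-02,
        4.64401467e-05,  3.00790624e-06]), 'tool_pos': array([ 0.15759441, -0.57857424,  0.23047581]), 'ee_rot': array([ 2.08019922,  0.27951043, -2.07997443]), 'contact_force': array([ 0.0511804 , -0.1093485 ,  0.34943044]), 'ft_torque': array([ 0.0074885 ,  0.022625  , -0.03360254]), 'grip_width': 0.08546713222817755}
top file 0.9 [379. 226.] 6704 [ 0.544 -0.218  0.007] [[0.415, -0.371, 0.0], [0.752, -0.086, 0.041]]
top lever_tab 0.65 [394. 245.] 169 [ 0.473 -0.25   0.04 ] [[0.431, -0.268, 0.034], [0.535, -0.233, 0.046]]
top board 0.97 [386. 192.] 1841 [ 0.64  -0.237  0.027] [[0.563, -0.301, 0.02], [0.722, -0.176, 0.065]]
top board 0.9 [447. 314.] 2007 [ 0.246 -0.423  0.007] [[0.177, -0.505, -0.001], [0.31, -0.345, 0.045]]
top board 0.86 [386. 3
[... 2000 characters left out ...]
0.81 [222. 226.] 2034 [0.737 0.037 0.099] [[0.711, -0.008, 0.006], [0.782, 0.058, 0.19]]
side jug 0.46 [305. 208.] 1210 [ 0.631 -0.227  0.027] [[0.565, -0.295, 0.021], [0.721, -0.17, 0.064]]
side label_roll 0.6 [352. 287.] 1080 [0.366 0.031 0.037] [[0.331, -0.041, -0.0], [0.408, 0.055, 0.047]]
side scraper 0.72 [366. 192.] 122 [ 0.545 -0.484  0.003] [[0.518, -0.515, 0.0], [0.567, -0.458, 0.007]]
side scraper 0.3 [353. 287.] 973 [0.365 0.032 0.04 ] [[0.331, -0.019, 0.005], [0.403, 0.055, 0.048]]
side marker 0.74 [127. 373.] 470 [0.666 0.457 0.017] [[0.621, 0.434, -0.001], [0.71, 0.474, 0.021]]
side weight 0.88 [350. 176.] 467 [ 0.598 -0.456  0.041] [[0.572, -0.523, 0.0], [0.649, -0.44, 0.07]]
```

```bash
python3 - <<'E'
from h import *
im=cv2.imread("pics/top0.png");cv2.imwrite("pics/a.png",cv2.resize(im[130:350,240:500],None,fx=3,fy=2.7)[:600,:800])
d=np.load("top0.npy");viewer.grab_frame("top")
m=[r for r in viewer.silhouettes("board","top") if np.hypot(*(np.array(r["position"])-[386,192]))<20][0]["mask"]
P,uv=cloud("top",m,d)
q=P[(P[:,2]>.018)&(P[:,2]<.034)];r=cv2.minAreaRect((q[:,:2]*1000).astype(np.float32));print("board rect",r, "z",np.median(q[:,2]))
rib=P[P[:,2]>.052];r2=cv2.minAreaRect((rib[:,:2]*1000).astype(np.float32));print("rib",r2,len(rib),np.median(rib[:,2]))
hsv=cv2.cvtColor(im,cv2.COLOR_BGR2HSV)
red=((hsv[...,0]<8)|(hsv[...,0]>172))&(hsv[...,1]>130)&(hsv[...,2]>60)
n,l,s,c=cv2.connectedComponentsWithStats(red.astype(np.uint8))
for i in range(1,n):
    if s[i,4]>8:
        p,_=cloud("top",l==i,d);print("red",s[i],c[i],np.round(np.median(p,0),3),np.round(np.percentile(p,[2,98],0),3).tolist()) if len(p) else 0
m=viewer.silhouettes("lever_tab","top")
if m:
    p,_=cloud("top",m[0]["mask"],d);print("lever",cv2.minAreaRect((p[:,:2]*1000).astype(np.float32)))
m=viewer.silhouettes("tray","top")
p,_=cloud("top",m[0]["mask"],d);print("tray",cv2.minAreaRect((p[:,:2]*1000).astype(np.float32)))
m=viewer.silhouettes("file","top")
p,_=cloud("top",m[0]["mask"],d);p=p[p[:,2]<.045];print("file",cv2.minAreaRect((p[:,:2]*1000).astype(np.float32)))
E
```

```text
board rect ((645.2325439453125, -241.31329345703125), (119.06619262695312, 164.29293823242188), 76.84912872314453) z 0.026579440068362718
rib ((643.3072509765625, -241.7974395751953), (14.397703170776367, 79.0514907836914), 76.96116638183594) 119 0.063471119167371
red [156 177  17  41 238] [163.94537815 196.74369748] [0.647 0.458 0.017] [[0.586, 0.438, 0.005], [0.708, 0.481, 0.023]]
red [386 248   9  12  79] [389.65822785 253.75949367] [ 0.446 -0.241  0.041] [[0.43, -0.253, 0.006], [0.462, -0.231, 0.048]]
red [514 259   4   5  18] [515.5        261.22222222] [ 0.411 -0.624  0.067] [[0.405, -0.631, 0.059], [0.417, -0.622, 0.074]]
red [ 291  304   73   72 4647] [326.86356789 339.97826555] [ 0.267 -0.017  0.692] [[0.217, -0.072, 0.663], [0.319, 0.036, 0.7]]
red [572 333   5  12  52] [573.98076923 338.86538462] [ 0.197 -0.667  0.286] [[0.184, -0.675, 0.28], [0.209, -0.659, 0.294]]
red [285 358  11  62 395] [290.48101266 391.47341772] [0.109 0.058 0.339] [[0.052, 0.048, 0.323], [0.176, 0.068, 0.351]]
red [  286   366   354   114 26067] [451.97237887 413.96202095] [ 0.146 -0.202  0.695] [[0.062, -0.508, 0.667], [0.202, 0.025, 0.712]]
red [279 378   6   9  11] [281.27272727 382.09090909] [0.068 0.1   0.012] [[0.055, 0.092, 0.005], [0.076, 0.107, 0.019]]
red [275 392  12  38 145] [280.17241379 414.03448276] [-0.036  0.107  0.012] [[-0.07, 0.089, 0.007], [0.03, 0.121, 0.02]]
red [284 396   2   7  11] [284.63636364 399.54545455] [0.013 0.09  0.014] [[0.006, 0.09, 0.01], [0.024, 0.093, 0.018]]
lever ((484.14337158203125, -256.55633544921875), (27.027620315551758, 114.8741455078125), 75.66126251220703)
tray ((580.104248046875, 152.5321044921875), (232.71551513671875, 179.09085083007812), 12.660046577453613)
file ((584.21728515625, -226.59426879882812), (262.5125732421875, 341.5226745605469), 76.38872528076172)
```

View pics/top0.png

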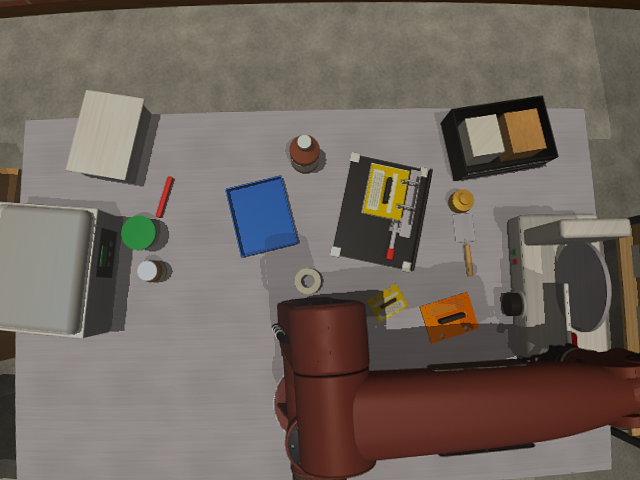

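View pics/a.png

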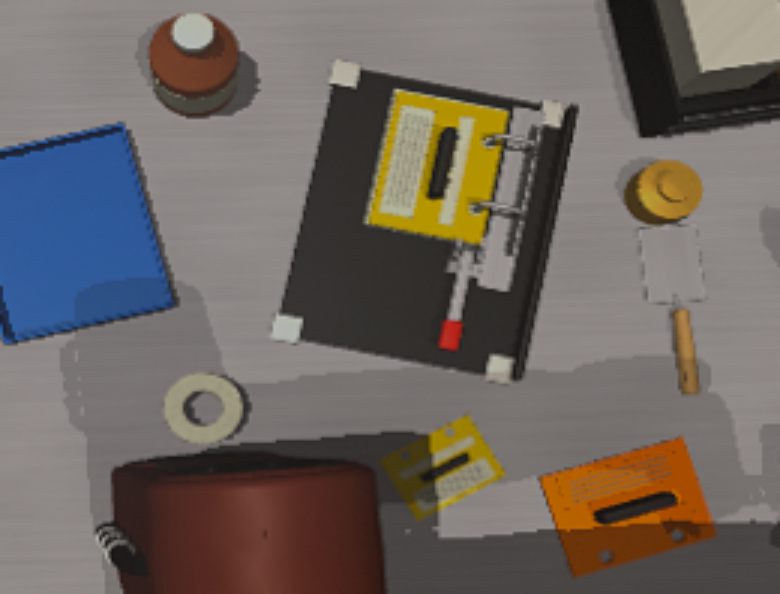

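The big yellow board at top (386,192), lying over the posts, is the one meant. The small yellow one at (386,305) and the orange one at (447,314) are look-alikes. The crop confirms the holes, rings and red tab around it. The file has yaw -13.1° and the tray about +12.7°, and the sizes agree with those given.

```bash
cat >> h.py <<'E'
from scipy.spatial.transform import Rotation as Ro
YAW=np.radians(-13.1); FC=np.array([.5856,-.2252,0])
RF=Ro.from_euler('z',YAW).as_matrix()
def f2w(p): return FC+RF@np.array(p)/1000
def go(target,yaw=YAW,flip=1,full=True):
    s=monitor.read_state();T=Ro.from_rotvec(s["ee_rot"]);M=T.as_matrix()
    y=flip*np.array([-np.sin(yaw),np.cos(yaw),0]);x=np.array([0,0,-1.]);W=np.c_[x,y,np.cross(x,y)]
    dr=(T.inv()*Ro.from_matrix(W)).as_rotvec(degrees=True)
    D=np.array(target)-s["tool_pos"]
    print("t",round(s["time"],2),"pos",np.round(s["tool_pos"],4),"F",np.round(s["contact_force"],1),"w",round(s["grip_width"],4),"file mm",np.round(RF.T@(s["tool_pos"]-FC)*1000,1))
    print("rot deg tool",np.round(dr,2),"rows",np.round(dr/6,2),"| slide rows cur axes",np.round(M.T@D/.02,2),"after-turn axes",np.round(W.T@D/.02,2))
    print(np.round(M,2).tolist())
E
python3 - <<'E'
from h import *
print(f2w([-130,-50,36]),f2w([-30,-50,36]))
for f in (1,-1): go(f2w([-130,-50,110]),flip=f)
E
```

```text
[ 0.44765056 -0.24443413  0.036     ] [ 0.54504816 -0.26709926  0.036     ]
t 1.45 pos [ 0.1576 -0.579   0.2313] F [ 0.5 -0.4 -0.2] w 0.0854 file mm [-336.7 -441.6  231.3]
rot deg tool [-1.5167e+02  1.0000e-02 -0.0000e+00] rows [-25.28   0.    -0.  ] | slide rows cur axes [  6.07 -12.33 -18.39] after-turn axes [ 6.07 19.58 10.33]
[[0.0, 0.26, -0.96], [-0.0, -0.96, -0.26], [-1.0, 0.0, 0.0]]
t 1.45 pos [ 0.1576 -0.579   0.2313] F [ 0.5 -0.4 -0.2] w 0.0854 file mm [-336.7 -441.6  231.3]
rot deg tool [ 2.833e+01 -0.000e+00 -1.000e-02] rows [ 4.72 -0.   -0.  ] | slide rows cur axes [  6.07 -12.33 -18.39] after-turn axes [  6.07 -19.58 -10.33]
[[0.0, 0.26, -0.96], [-0.0, -0.96, -0.26], [-1.0, 0.0, 0.0]]
```

play_rows --slide '[[0, 0, 0], [0, 0, 0], [0, 0, 0], [0, 0, 0], [0, 0, 0], [0, -0.98, -0.52], [0, -0.98, -0.52], [0, -0.98, -0.52], [0, -0.98, -0.52], [0, -0.98, -0.52]]' --rot '[[0.944, 0, 0], [0.944, 0, 0], [0.944, 0, 0], [0.944, 0, 0], [0.944, 0, 0], [0, 0, 0], [0, 0, 0], [0, 0, 0], [0, 0, 0], [0, 0, 0]]' --hand '[1, 1, 1, 1, 1, 1, 1, 1, 1, 1]'

```text
time: 2.28
tool_pos: [0.231, -0.4945, 0.2314]
ee_rot: [-2.1, 0.241, 2.1]
contact_force: [0.7, 0.5, 0.3]
grip_width: 0.0854
```

play_rows --slide '[[0.3, -0.98, -0.52], [0.3, -0.98, -0.52], [0.3, -0.98, -0.52], [0.3, -0.98, -0.52], [0.3, -0.98, -0.52], [0.3, -0.98, -0.52], [0.3, -0.98, -0.52], [0.3, -0.98, -0.52], [0.3, -0.98, -0.52], [0.3, -0.98, -0.52]]' --rot '[[0, 0, 0], [0, 0, 0], [0, 0, 0], [0, 0, 0], [0, 0, 0], [0, 0, 0], [0, 0, 0], [0, 0, 0], [0, 0, 0], [0, 0, 0]]' --hand '[1, 1, 1, 1, 1, 1, 1, 1, 1, 1]'

```text
time: 3.12
tool_pos: [0.3768, -0.3271, 0.1711]
ee_rot: [-2.101, 0.241, 2.1]
contact_force: [0.0, 0.5, 0.4]
grip_width: 0.0853
```

play_rows --slide '[[0.3, -0.98, -0.52], [0.3, -0.98, -0.52], [0.3, -0.98, -0.52], [0.3, -0.98, -0.52], [0.3, -0.98, -0.52], [0, 0, 0], [0, 0, 0], [0, 0, 0]]' --rot '[[0, 0, 0], [0, 0, 0], [0, 0, 0], [0, 0, 0], [0, 0, 0], [0, 0, 0], [0, 0, 0], [0, 0, 0]]' --hand '[1, 1, 1, 1, 1, 0.6, 0.6, 0.6]'

```text
time: 3.78
tool_pos: [0.4489, -0.2445, 0.1415]
ee_rot: [-2.101, 0.241, 2.101]
contact_force: [0.7, -1.1, -0.2]
grip_width: 0.0521
```

```bash
python3 - <<'E'
from h import *
go(f2w([-130,-50,20]),flip=-1)
im,d=viewer.grab_frame("wrist");cv2.imwrite("pics/w1.png",im)
hsv=cv2.cvtColor(im,cv2.COLOR_BGR2HSV)
red=((hsv[...,0]<8)|(hsv[...,0]>172))&(hsv[...,1]>130)&(hsv[...,2]>60)
n,l,s,c=cv2.connectedComponentsWithStats(red.astype(np.uint8))
for i in range(1,n):
    if s[i,4]>60:
        p,_=cloud("wrist",l==i,d)
        if len(p): q=(p-FC)@RF*1000;print("red",s[i],np.round(np.median(q,0),1),np.round(np.percentile(q,[2,98],0),1).tolist(),np.round(((np.percentile(q,[2,98],0)).mean(0)),1))
E
```

```text
t 3.78 pos [ 0.4489 -0.2445  0.1415] F [ 0.7 -1.1 -0.2] w 0.0521 file mm [-128.7  -49.8  141.5]
rot deg tool [ 0.03 -0.01 -0.03] rows [ 0. -0. -0.] | slide rows cur axes [6.07 0.01 0.06] after-turn axes [6.07 0.01 0.06]
[[0.0, -0.23, -0.97], [-0.0, -0.97, 0.23], [-1.0, 0.0, -0.0]]
red [ 306  217   33   54 1669] [-130.   -49.6   41. ] [[-157.2, -60.3, 5.5], [-114.3, -39.6, 42.4]] [-135.8  -49.9   24. ]
```

View pics/w1.png

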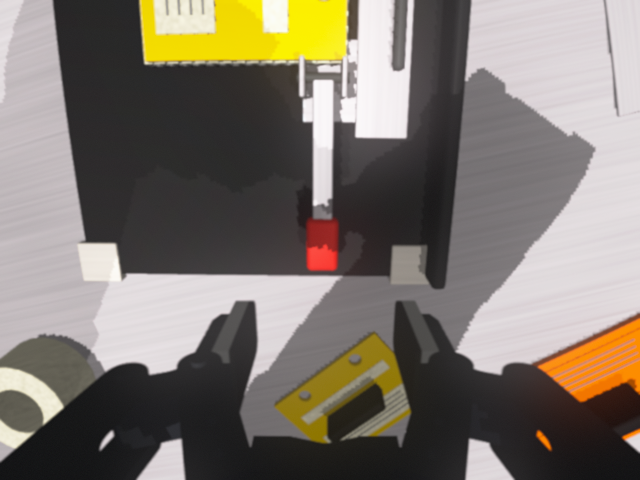

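The wrist view shows the shut lever's red tab at (322,245). It measures (-130,-50) on the file with its top at z 41 mm, exactly as specified. I'll go down and grip it.

play_rows --slide '[[1, 0, 0], [1, 0, 0], [1, 0, 0.05], [1, 0, 0], [1, 0, 0], [0.6, 0, 0], [0.4, 0, 0], [0, 0, 0], [0, 0, 0], [0, 0, 0]]' --rot '[[0, 0, 0], [0, 0, 0], [0, 0, 0], [0, 0, 0], [0, 0, 0], [0, 0, 0], [0, 0, 0], [0, 0, 0], [0, 0, 0], [0, 0, 0]]' --hand '[0.6, 0.6, 0.6, 0.6, 0.6, 0.6, 0.6, 0.6, 0, 0]'

```text
time: 4.67
tool_pos: [0.4486, -0.2448, 0.0226]
ee_rot: [-2.102, 0.243, 2.099]
contact_force: [0.4, 1.3, -0.6]
grip_width: 0.0278
```

play_rows --slide '[[0, 0, 0], [0, 0, 0], [0, 0, 0], [0, 0, 0]]' --rot '[[0, 0, 0], [0, 0, 0], [0, 0, 0], [0, 0, 0]]' --hand '[0, 0, 0, 0]'

```text
time: 5.0
tool_pos: [0.4491, -0.2429, 0.0229]
ee_rot: [-2.102, 0.238, 2.098]
contact_force: [0.5, 10.9, 9.3]
grip_width: 0.0183
```

```bash
python3 - <<'E'
from h import *
go(f2w([-130,-50,20]),flip=-1)
th=np.arange(0,1.21,.1)
print(np.round(np.c_[th[1:],-100*np.diff(np.sin(th))/20,-100*np.diff(-np.cos(th))/20],2).tolist())
E
```

```text
t 5.0 pos [ 0.4491 -0.2429  0.0229] F [ 0.5 10.9  9.3] w 0.0183 file mm [-129.   -48.2   22.9]
rot deg tool [ 0.06 -0.11  0.14] rows [ 0.01 -0.02  0.02] | slide rows cur axes [0.15 0.09 0.05] after-turn axes [0.15 0.09 0.05]
[[0.0, -0.23, -0.97], [0.0, -0.97, 0.23], [-1.0, -0.0, -0.0]]
[[0.1, -0.5, -0.02], [0.2, -0.49, -0.07], [0.3, -0.48, -0.12], [0.4, -0.47, -0.17], [0.5, -0.45, -0.22], [0.6, -0.43, -0.26], [0.7, -0.4, -0.3], [0.8, -0.37, -0.34], [0.9, -0.33, -0.38], [1.0, -0.29, -0.41], [1.1, -0.25, -0.43], [1.2, -0.2, -0.46]]
```

play_rows --slide '[[-0.25, -0.08, -0.01], [-0.25, 0, -0.01], [-0.49, 0, -0.07], [-0.48, 0, -0.12], [-0.47, 0, -0.17], [0, 0, 0]]' --rot '[[0, 0, 0], [0, 0, 0], [0, 0, 0], [0, 0, 0], [0, 0, 0], [0, 0, 0]]' --hand '[0, 0, 0, 0, 0, 0]'

```text
time: 5.5
tool_pos: [0.4576, -0.2448, 0.0629]
ee_rot: [-2.105, 0.242, 2.097]
contact_force: [2.5, 2.5, 2.6]
grip_width: 0.0184
```

play_rows --slide '[[-0.45, 0, -0.22], [-0.43, 0, -0.26], [-0.4, 0, -0.3], [-0.37, 0, -0.34], [-0.33, 0, -0.38], [-0.29, 0, -0.41], [-0.25, 0, -0.43], [-0.2, 0, -0.46], [0, 0, 0], [0, 0, 0]]' --rot '[[0, 0, 0], [0, 0, 0], [0, 0, 0], [0, 0, 0], [0, 0, 0], [0, 0, 0], [0, 0, 0], [0, 0, 0], [0, 0, 0], [0, 0, 0]]' --hand '[0, 0, 0, 0, 0, 0, 0, 0, 0, 0]'

```text
time: 6.33
tool_pos: [0.5105, -0.2573, 0.1146]
ee_rot: [-2.101, 0.242, 2.101]
contact_force: [3.1, -3.2, -6.1]
grip_width: 0.0185
```

```bash
python3 - <<'E'
from h import *
go(f2w([-62,-50,115]),flip=-1)
im,d=viewer.grab_frame("side");cv2.imwrite("pics/s2.png",cv2.resize(im[120:280,240:440],None,fx=4,fy=3.75))
E
```

```text
t 6.33 pos [ 0.5105 -0.2573  0.1146] F [ 3.1 -3.2 -6.1] w 0.0185 file mm [-65.9 -48.3 114.6]
rot deg tool [ 0.01 -0.01 -0.05] rows [ 0.   -0.   -0.01] | slide rows cur axes [-0.02  0.08 -0.19] after-turn axes [-0.02  0.08 -0.19]
[[-0.0, -0.23, -0.97], [-0.0, -0.97, 0.23], [-1.0, 0.0, -0.0]]
```

View pics/s2.png

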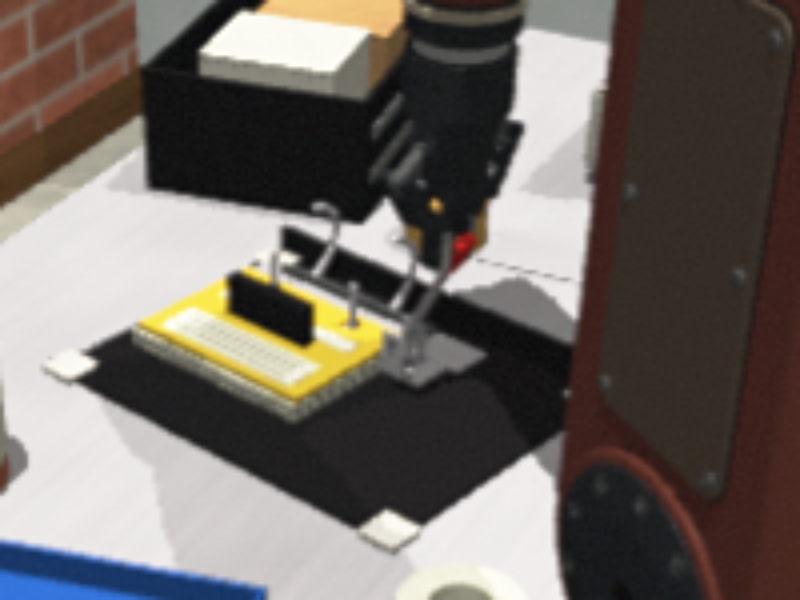

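The side view shows the rings leaning back clear of the posts, and the red tab gripped near the top of its travel. Now I'll release it, rise, and go over the board.

play_rows --slide '[[0, 0, 0], [0, 0, 0], [0, 0, 0], [0, 0, 0], [-0.8, 0, 0], [-1, 0, 0], [-1, 0, 0], [-1, 0, 0], [-0.4, 0, 0], [0, 0, 0]]' --rot '[[0, 0, 0], [0, 0, 0], [0, 0, 0], [0, 0, 0], [0, 0, 0], [0, 0, 0], [0, 0, 0], [0, 0, 0], [0, 0, 0], [0, 0, 0]]' --hand '[0.6, 0.6, 0.6, 0.6, 0.6, 0.6, 0.6, 0.6, 0.6, 0.6]'

```text
time: 7.22
tool_pos: [0.5112, -0.2576, 0.2009]
ee_rot: [-2.105, 0.243, 2.098]
contact_force: [0.2, 0.8, 0.4]
grip_width: 0.0516
```

play_rows --slide '[[0, -0.3, -0.8], [0, -0.3, -0.8], [0, -0.3, -0.8], [0, -0.3, -0.8], [0, -0.3, -0.8], [0, -0.3, -0.8], [0, -0.3, -0.8], [0, -0.2, -0.6], [0, 0, 0], [0, 0, 0]]' --rot '[[0, 0, 0], [0, 0, 0], [0, 0, 0], [0, 0, 0], [0, 0, 0], [0, 0, 0], [0, 0, 0], [0, 0, 0], [0, 0, 0], [0, 0, 0]]' --hand '[0.6, 0.6, 0.6, 0.6, 0.6, 0.6, 0.6, 0.6, 0.6, 0.6]'

```text
time: 8.05
tool_pos: [0.6411, -0.2397, 0.1967]
ee_rot: [-2.098, 0.239, 2.103]
contact_force: [0.0, -0.1, 0.1]
grip_width: 0.0511
```

```bash
python3 - <<'E'
from h import *
go(f2w([60,-3,31]),flip=-1)
p=viewer.camera_params("wrist");print("cam file",RF.T@(-np.array(p["R"]).T@np.array(p["t"])-FC)*1000)
im,d=viewer.grab_frame("wrist");cv2.imwrite("pics/w3.png",im)
for r in viewer.silhouettes("board","wrist")[:2]:
    P,_=cloud("wrist",r["mask"],d);q=(P-FC)@RF*1000
    print(r["score"],r["position"],np.round(np.percentile(q,[2,98],0),1).tolist())
    rib=q[(q[:,2]>58)&(q[:,2]<70)&(abs(q[:,1]+3)<15)]
    if len(rib)>20: print("rib",np.round(np.percentile(rib,[2,50,98],0),1).tolist(),cv2.minAreaRect(rib[:,:2].astype(np.float32)))
hsv=cv2.cvtColor(im,cv2.COLOR_BGR2HSV)
E
```

```text
t 8.05 pos [ 0.6411 -0.2397  0.1967] F [ 0.  -0.1  0.1] w 0.0511 file mm [ 57.4  -1.6 196.7]
rot deg tool [0.04 0.13 0.03] rows [0.01 0.02 0.01] | slide rows cur axes [ 8.28  0.08 -0.15] after-turn axes [ 8.28  0.07 -0.13]
[[-0.0, -0.23, -0.97], [0.0, -0.97, 0.23], [-1.0, -0.0, 0.0]]
cam file [134.10451328  -2.56045357 338.87309248]
0.92 [324.0, 204.4] [[-15.2, -61.4, 25.4], [137.4, 53.2, 64.9]]
rib [[23.6, -10.3, 61.5], [63.5, -4.0, 64.4], [99.0, 3.1, 66.0]] ((60.65332794189453, -3.803645610809326), (13.746688842773438, 78.84490203857422), 89.64163970947266)
```

View pics/w3.png

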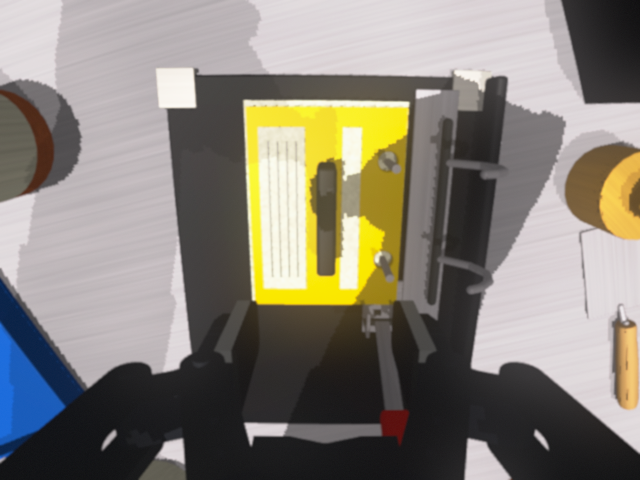

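The wrist view shows the rib at (327,218), the rings open at (470,170) and (465,265), and the lever clear of the board. The rib measures (60.6,-3.8) against an expected (60,-3). I'll descend and grip it.

play_rows --slide '[[1, 0.11, -0.15], [1, 0, 0], [1, 0, 0], [1, 0, 0], [1, 0, 0], [1, 0, 0], [1, 0, 0], [0.7, 0, 0], [0.5, 0, 0], [0, 0, 0]]' --rot '[[0, 0, 0], [0, 0, 0], [0, 0, 0], [0, 0, 0], [0, 0, 0], [0, 0, 0], [0, 0, 0], [0, 0, 0], [0, 0, 0], [0, 0, 0]]' --hand '[0.6, 0.6, 0.6, 0.6, 0.6, 0.6, 0.6, 0.6, 0.6, 0.6]'

```text
time: 8.98
tool_pos: [0.6423, -0.2424, 0.0321]
ee_rot: [-2.096, 0.24, 2.103]
contact_force: [-0.3, 0.3, -0.7]
grip_width: 0.0511
```

play_rows --slide '[[0, 0, 0], [0, 0, 0], [0, 0, 0], [0, 0, 0], [0, 0, 0], [0, 0, 0]]' --rot '[[0, 0, 0], [0, 0, 0], [0, 0, 0], [0, 0, 0], [0, 0, 0], [0, 0, 0]]' --hand '[0, 0, 0, 0, 0, 0]'

```text
time: 9.48
tool_pos: [0.6449, -0.2436, 0.0363]
ee_rot: [-2.103, 0.242, 2.098]
contact_force: [-0.5, 0.2, 6.0]
grip_width: 0.0129
```

```bash
python3 - <<'E'
from h import *
go(f2w([60,-3,31]),flip=-1)
E
```

```text
t 9.48 pos [ 0.6449 -0.2436  0.0363] F [-0.5  0.2  6. ] w 0.0129 file mm [62.  -4.5 36.3]
rot deg tool [ 0.01 -0.15 -0.06] rows [ 0.   -0.02 -0.01] | slide rows cur axes [ 0.27 -0.07  0.1 ] after-turn axes [ 0.27 -0.07  0.1 ]
[[0.0, -0.23, -0.97], [-0.0, -0.97, 0.23], [-1.0, 0.0, -0.0]]
```

play_rows --slide '[[-0.3, 0, 0], [-0.5, 0, 0], [-0.5, 0, 0], [-0.5, 0, 0], [-0.5, 0, 0], [-0.5, 0, 0], [-0.5, 0, 0], [-0.5, 0, 0], [-0.5, 0, 0], [0, 0, 0]]' --rot '[[0, 0, 0], [0, 0, 0], [0, 0, 0], [0, 0, 0], [0, 0, 0], [0, 0, 0], [0, 0, 0], [0, 0, 0], [0, 0, 0], [0, 0, 0]]' --hand '[0, 0, 0, 0, 0, 0, 0, 0, 0, 0]'

```text
time: 10.32
tool_pos: [0.645, -0.2436, 0.1235]
ee_rot: [-2.104, 0.243, 2.098]
contact_force: [-0.0, 0.6, -0.6]
grip_width: 0.013
```

```bash
python3 - <<'E'
from h import *
TY=np.radians(12.7)
go([.580,.1525,.17],yaw=TY,flip=-1)
im,d=viewer.grab_frame("side");cv2.imwrite("pics/s4.png",cv2.resize(im[120:320,190:440],None,fx=3.2,fy=3))
for r in viewer.silhouettes("tray","side")[:1]:
    P,_=cloud("side",r["mask"],d);print("tray side",cv2.minAreaRect((P[:,:2]*1000).astype(np.float32)))
    rim=P[P[:,2]>.024];print(cv2.minAreaRect((rim[:,:2]*1000).astype(np.float32)))
d=np.load("top0.npy");viewer.grab_frame("top")
r=viewer.silhouettes("tray","top")[0];P,_=cloud("top",r["mask"],d);rim=P[(P[:,2]>.024)&(P[:,2]<.034)];print(cv2.minAreaRect((rim[:,:2]*1000).astype(np.float32)))
E
```

```text
t 10.32 pos [ 0.645  -0.2436  0.1235] F [-0.   0.6 -0.6] w 0.013 file mm [ 62.   -4.5 123.5]
rot deg tool [-25.79  -0.16  -0.11] rows [-4.3  -0.03 -0.02] | slide rows cur axes [ -2.37 -18.55   7.64] after-turn axes [ -2.32 -20.03  -1.19]
[[0.0, -0.23, -0.97], [-0.0, -0.97, 0.23], [-1.0, 0.0, -0.0]]
tray side ((588.7701416015625, 137.68600463867188), (242.97470092773438, 222.62413024902344), 12.364683151245117)
((574.8668823242188, 151.7803955078125), (220.94558715820312, 187.22242736816406), 12.706284523010254)
((576.953857421875, 151.433837890625), (221.8946075439453, 179.840576171875), 12.665406227111816)
```

View pics/s4.png

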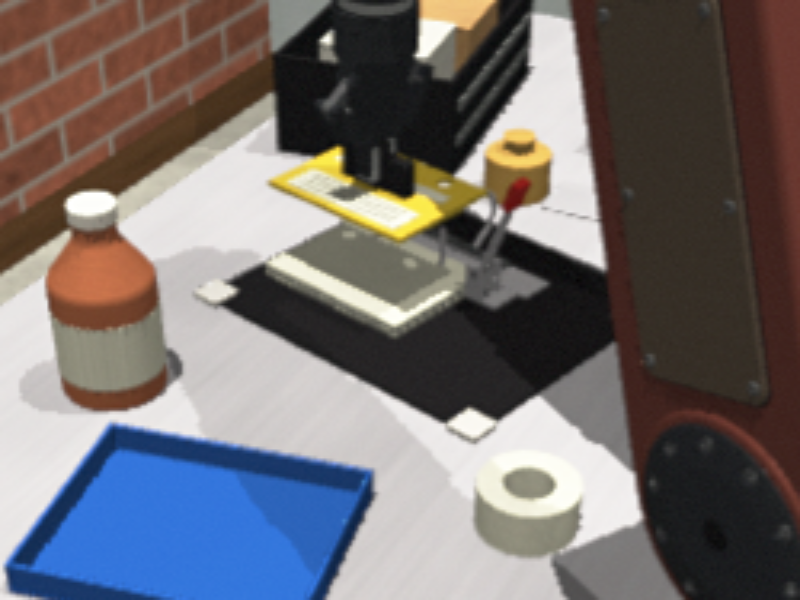

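The side view shows the board hanging level, clear of the posts. The jug stands near the straight path, so I'll go around it on the near side, with height.

play_rows --slide '[[-1, 0, 0], [-1, 0, 0], [-1, 0, 0], [-1, 0, 0], [0, -0.5, 0.4], [0, -0.96, 0.76], [0, -0.96, 0.76], [0, -0.96, 0.76], [0, -0.96, 0.76], [0, -0.96, 0.76]]' --rot '[[0, 0, 0], [0, 0, 0], [0, 0, 0], [0, 0, 0], [0, 0, 0], [0, 0, 0], [0, 0, 0], [0, 0, 0], [0, 0, 0], [0, 0, 0]]' --hand '[0, 0, 0, 0, 0, 0, 0, 0, 0, 0]'

```text
time: 11.35
tool_pos: [0.5852, -0.1196, 0.1995]
ee_rot: [-2.099, 0.241, 2.102]
contact_force: [0.4, 0.0, -1.5]
grip_width: 0.0129
```

play_rows --slide '[[0, -0.96, 0.76], [0, -0.96, 0.76], [0, -0.96, 0.76], [0, -0.96, 0.76], [0, -0.96, 0.76], [0, 0, 0], [0, 0, 0], [0, 0, 0], [0, 0, 0], [0, 0, 0]]' --rot '[[0, 0, 0], [0, 0, 0], [0, 0, 0], [0, 0, 0], [0, 0, 0], [-0.86, 0, 0], [-0.86, 0, 0], [-0.86, 0, 0], [-0.86, 0, 0], [-0.86, 0, 0]]' --hand '[0, 0, 0, 0, 0, 0, 0, 0, 0, 0]'

```text
time: 12.18
tool_pos: [0.5335, -0.0098, 0.1997]
ee_rot: [2.101, 0.239, -2.103]
contact_force: [0.1, 0.1, -1.7]
grip_width: 0.013
```

```bash
python3 - <<'E'
from h import *
go([.577,.1515,.075],yaw=np.radians(12.7),flip=-1)
E
```

```text
t 12.18 pos [ 0.5335 -0.0098  0.1997] F [ 0.1  0.1 -1.7] w 0.013 file mm [-99.6 198.  199.7]
rot deg tool [0.28 0.06 0.02] rows [0.05 0.01 0.  ] | slide rows cur axes [ 6.23 -7.37 -3.94] after-turn axes [ 6.24 -7.39 -3.9 ]
[[-0.0, 0.22, -0.97], [0.0, -0.97, -0.22], [-1.0, -0.0, 0.0]]
```

play_rows --slide '[[0, -0.92, -0.49], [0, -0.92, -0.49], [0, -0.92, -0.49], [0, -0.92, -0.49], [0, -0.92, -0.49], [0, -0.92, -0.49], [0, -0.92, -0.49], [0, -0.92, -0.49], [0, 0, 0], [0, 0, 0]]' --rot '[[0, 0, 0], [0, 0, 0], [0, 0, 0], [0, 0, 0], [0, 0, 0], [0, 0, 0], [0, 0, 0], [0, 0, 0], [0, 0, 0], [0, 0, 0]]' --hand '[0, 0, 0, 0, 0, 0, 0, 0, 0, 0]'

```text
time: 13.02
tool_pos: [0.5775, 0.1517, 0.1995]
ee_rot: [2.101, 0.236, -2.105]
contact_force: [0.0, -0.6, -2.7]
grip_width: 0.013
```

play_rows --slide '[[1, 0, 0], [1, 0, 0], [1, 0, 0], [1, 0, 0], [1, 0, 0], [1, 0, 0], [0.7, 0, 0], [0, 0, 0]]' --rot '[[0, 0, 0], [0, 0, 0], [0, 0, 0], [0, 0, 0], [0, 0, 0], [0, 0, 0], [0, 0, 0], [0, 0, 0]]' --hand '[0, 0, 0, 0, 0, 0, 0, 0]'

```text
time: 13.68
tool_pos: [0.5753, 0.1498, 0.0625]
ee_rot: [2.098, 0.233, -2.111]
contact_force: [-0.7, -0.3, -1.8]
grip_width: 0.0129
```

```bash
python3 - <<'E'
from h import *
go([.577,.1515,.021],yaw=np.radians(12.7),flip=-1)
im,d=viewer.grab_frame("side");cv2.imwrite("pics/s5.png",cv2.resize(im[180:380,150:400],None,fx=3.2,fy=3))
E
```

```text
t 13.68 pos [0.5753 0.1498 0.0625] F [-0.7 -0.3 -1.8] w 0.0129 file mm [-95.  362.9  62.5]
rot deg tool [-0.05  0.34  0.04] rows [-0.01  0.06  0.01] | slide rows cur axes [ 2.07 -0.06 -0.11] after-turn axes [ 2.07 -0.07 -0.1 ]
[[-0.01, 0.22, -0.98], [-0.0, -0.98, -0.22], [-1.0, -0.0, 0.01]]
```

View pics/s5.png

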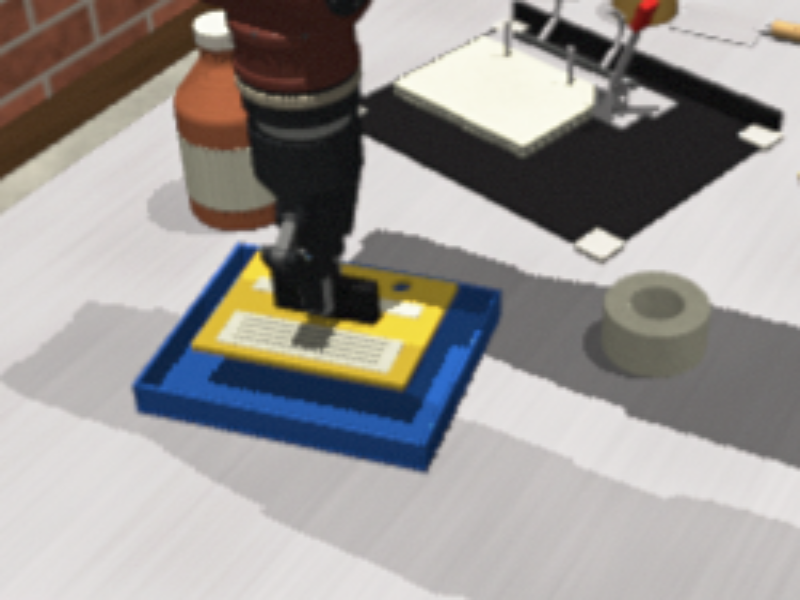

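The board is level and centred over the tray. I'll lower it gently.

play_rows --slide '[[0.6, 0, -0.1], [0.6, 0, 0], [0.4, 0, 0], [0.2, 0, 0], [0.1, 0, 0], [0.1, 0, 0], [0, 0, 0], [0, 0, 0]]' --rot '[[0, 0, 0], [0, 0, 0], [0, 0, 0], [0, 0, 0], [0, 0, 0], [0, 0, 0], [0, 0, 0], [0, 0, 0]]' --hand '[0, 0, 0, 0, 0, 0, 0, 0]'

```text
time: 14.4
tool_pos: [0.5802, 0.1513, 0.0268]
ee_rot: [2.105, 0.234, -2.104]
contact_force: [-0.1, 0.5, -1.3]
grip_width: 0.0131
```

play_rows --slide '[[0.1, 0, 0.1], [0.1, 0, 0], [0.05, 0, 0], [0, 0, 0], [0, 0, 0]]' --rot '[[0, 0, 0], [0, 0, 0], [0, 0, 0], [0, 0, 0], [0, 0, 0]]' --hand '[0, 0, 0, 0, 0]'

```text
time: 14.82
tool_pos: [0.5779, 0.1508, 0.0214]
ee_rot: [2.104, 0.234, -2.104]
contact_force: [0.1, 0.1, -2.2]
grip_width: 0.013
```

play_rows --slide '[[0.05, 0, 0], [0.05, 0, 0], [0, 0, 0], [0, 0, 0]]' --rot '[[0, 0, 0], [0, 0, 0], [0, 0, 0], [0, 0, 0]]' --hand '[0, 0, 0, 0]'

```text
time: 15.15
tool_pos: [0.5782, 0.1508, 0.0203]
ee_rot: [2.105, 0.234, -2.103]
contact_force: [-2.8, 0.0, 5.5]
grip_width: 0.013
```

The contact force jumped by about 8 N at the expected height, so the board is on the tray floor. Release and rise.

play_rows --slide '[[0, 0, 0], [0, 0, 0], [0, 0, 0], [0, 0, 0], [-0.4, 0, 0], [-1, 0, 0], [-1, 0, 0], [-1, 0, 0], [-1, 0, 0], [-1, 0, 0]]' --rot '[[0, 0, 0], [0, 0, 0], [0, 0, 0], [0, 0, 0], [0, 0, 0], [0, 0, 0], [0, 0, 0], [0, 0, 0], [0, 0, 0], [0, 0, 0]]' --hand '[0.5, 0.5, 0.5, 0.5, 0.5, 0.5, 0.5, 0.5, 0.5, 0.5]'

```text
time: 15.98
tool_pos: [0.578, 0.1508, 0.1292]
ee_rot: [2.105, 0.234, -2.104]
contact_force: [-0.2, -0.2, -0.2]
grip_width: 0.0423
```

play_rows --slide '[[-1, 0, 0], [-1, 0, 0], [-1, 0, 0], [-1, 0, 0], [0, 0, 0], [0, 0, 0], [0, 0, 0], [0, 0, 0], [0, 0, 0]]' --rot '[[0, 0, 0], [0, 0, 0], [0, 0, 0], [0, 0, 0], [0.86, 0, 0], [0.86, 0, 0], [0.86, 0, 0], [0.86, 0, 0], [0.86, 0, 0]]' --hand '[0, 0, 0, 0, 0, 0, 0, 0, 0]'

```text
time: 16.73
tool_pos: [0.5733, 0.0802, 0.2081]
ee_rot: [-2.132, 0.063, 2.136]
contact_force: [0.2, -0.6, 0.2]
grip_width: 0.0002
```

```bash
python3 - <<'E'
from h import *
go(f2w([-10,-50,200]),flip=-1)
im,d=viewer.grab_frame("side")
for r in viewer.silhouettes("board","side")[:3]:
    P,_=cloud("side",r["mask"],d);y=P[P[:,2]<.03];print(r["score"],r["position"],np.round(np.median(P,0),3),"low pts",np.round(np.percentile(y,[5,50,95],0),3).tolist())
for r in viewer.silhouettes("lever_tab","side")[:1]:
    P,_=cloud("side",r["mask"],d);q=(P-FC)@RF*1000;print(r["score"],r["position"],np.round(np.percentile(q,[2,50,98],0),1).tolist())
im,d=viewer.grab_frame("top");hsv=cv2.cvtColor(im,cv2.COLOR_BGR2HSV)
red=((hsv[...,0]<8)|(hsv[...,0]>172))&(hsv[...,1]>130)&(hsv[...,2]>60);red[:200]=0;red[275:]=0;red[:,:360]=0;red[:,430:]=0
P,_=cloud("top",red,d);q=(P-FC)@RF*1000;print("tab top",np.round(np.percentile(q,[5,50,95],0),1).tolist() if len(q) else 0)
cv2.imwrite("pics/t6.png",cv2.resize(im[130:330,200:450],None,fx=3.2,fy=3))
E
```

```text
t 16.73 pos [0.5733 0.0802 0.2081] F [ 0.2 -0.6  0.2] w 0.0002 file mm [-81.2 294.7 208.1]
rot deg tool [6.41 0.49 3.25] rows [1.07 0.08 0.54] | slide rows cur axes [-0.6  17.52 -1.61] after-turn axes [ 0.41 17.24 -3.56]
[[0.0, -0.12, -0.99], [0.06, -0.99, 0.12], [-1.0, -0.06, 0.01]]
0.9 [250.7, 297.8] [0.564 0.162 0.011] low pts [[0.498, 0.093, 0.005], [0.562, 0.165, 0.01], [0.647, 0.213, 0.019]]
0.9 [416.3, 248.9] [ 0.293 -0.226  0.005] low pts [[0.253, -0.281, 0.001], [0.293, -0.226, 0.004], [0.337, -0.182, 0.024]]
0.72 [453.5, 220.9] [ 0.243 -0.413  0.006] low pts [[0.198, -0.501, 0.002], [0.244, -0.413, 0.006], [0.3, -0.348, 0.01]]
0.52 [346.0, 190.2] [[-73.3, -195.9, -1.5], [-58.8, -44.5, 110.5], [54.6, -36.8, 146.7]]
tab top [[-71.2, -54.9, 114.0], [-65.0, -45.3, 145.1], [-53.7, -39.6, 151.6]]
```

View pics/t6.png

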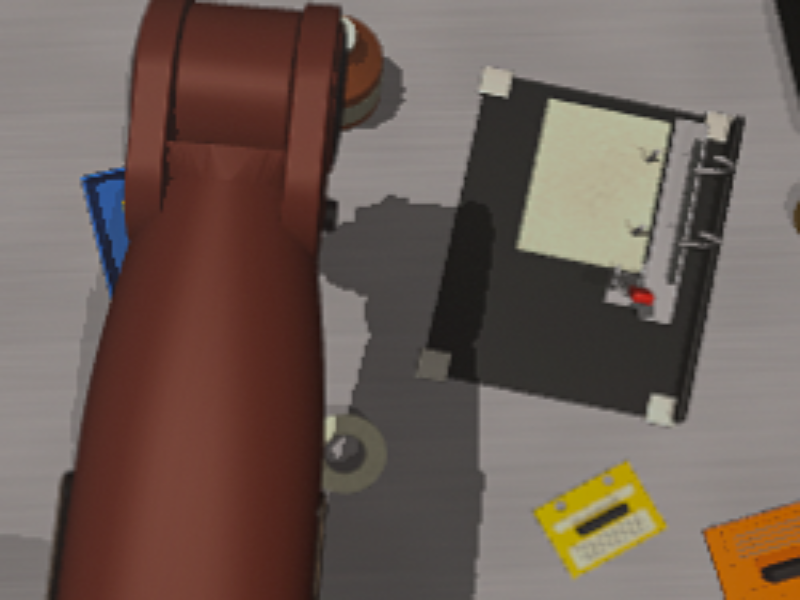

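```bash
python3 - <<'E'
from h import *
s=monitor.read_state();print(np.round(s["joint_positions"],3),np.round(s["qvel"],3),np.round(s["tool_pos"],4))
im,d=viewer.grab_frame("side")
r=viewer.silhouettes("jug","side")[0];P,_=cloud("side",r["mask"],d);print(r["score"],np.round(np.percentile(P,[2,50,98],0),3).tolist())
go(f2w([-10,-50,200]),flip=-1)
E
```

```text
[-0.117  0.031 -0.022  1.523  0.056  3.141] [ 0.029  0.007  0.003 -0.002  0.001  0.   ] [0.5734 0.08   0.2081]
0.83 [[0.711, -0.074, -0.0], [0.738, 0.036, 0.097], [0.819, 0.058, 0.19]]
t 17.03 pos [0.5734 0.0812 0.2079] F [ 0.3 -0.5 -0.1] w 0.0 file mm [-81.4 295.6 207.9]
rot deg tool [6.53 0.51 3.2 ] rows [1.09 0.08 0.53] | slide rows cur axes [-0.6  17.57 -1.58] after-turn axes [ 0.39 17.28 -3.57]
[[0.0, -0.11, -0.99], [0.06, -0.99, 0.11], [-1.0, -0.06, 0.01]]
```

Joint 6 was at the end of its range during that turn. I'll turn back away from the limit and re-align only once I'm over the file.

play_rows --slide '[[0, 0, 0], [0, 0, 0], [0, 0, 0]]' --rot '[[-0.9, 0, 0], [-0.9, 0, 0], [-0.9, 0, 0]]' --hand '[0, 0, 0]'

```text
time: 17.28
tool_pos: [0.5733, 0.0817, 0.2076]
ee_rot: [2.162, 0.249, -2.15]
contact_force: [-0.1, 0.5, 0.2]
grip_width: -0.0003
```

```bash
python3 - <<'E'
from h import *
s=monitor.read_state();print(np.round(s["joint_positions"],3))
go(f2w([-10,-50,200]),flip=-1)
E
```

```text
[-0.114  0.032 -0.022  1.523  0.056  2.853]
t 17.28 pos [0.5733 0.0817 0.2076] F [-0.1  0.5  0.2] w -0.0003 file mm [-81.5 296.2 207.6]
rot deg tool [23.05  0.06  3.26] rows [3.84 0.01 0.54] | slide rows cur axes [-0.62 17.32  3.49] after-turn axes [ 0.38 17.31 -3.58]
[[0.0, 0.17, -0.98], [0.06, -0.98, -0.17], [-1.0, -0.06, -0.01]]
```

play_rows --slide '[[0, 0, 0], [0, 0.96, 0.19], [0, 0.96, 0.19], [0, 0.96, 0.19], [0, 0.96, 0.19], [0, 0.96, 0.19], [0, 0.96, 0.19], [0, 0.96, 0.19], [0, 0.96, 0.19], [0, 0.96, 0.19]]' --rot '[[0, 0, 0.54], [0, 0, 0], [0, 0, 0], [0, 0, 0], [0, 0, 0], [0, 0, 0], [0, 0, 0], [0, 0, 0], [0, 0, 0], [0, 0, 0]]' --hand '[0, 0, 0, 0, 0, 0, 0, 0, 0, 0]'

```text
time: 18.12
tool_pos: [0.5685, -0.0953, 0.2075]
ee_rot: [2.144, 0.181, -2.122]
contact_force: [-0.3, 0.3, 0.1]
grip_width: -0.0001
```

play_rows --slide '[[0, 0.96, 0.19], [0, 0.96, 0.19], [0, 0.96, 0.19], [0, 0.96, 0.19], [0, 0.96, 0.19], [0, 0.96, 0.19], [0, 0.96, 0.19], [0, 0.96, 0.19], [0, 0, 0]]' --rot '[[0, 0, 0], [0, 0, 0], [0, 0, 0], [0, 0, 0], [0, 0, 0], [0, 0, 0], [0, 0, 0], [0, 0, 0], [0, 0, 0]]' --hand '[0, 0, 0, 0, 0, 0, 0, 0, 0]'

```text
time: 18.87
tool_pos: [0.564, -0.2541, 0.2068]
ee_rot: [2.145, 0.177, -2.124]
contact_force: [-0.4, 0.2, 0.1]
grip_width: -0.0001
```

```bash
python3 - <<'E'
from h import *
s=monitor.read_state();print(np.round(s["joint_positions"],3))
go(f2w([-30,-50,200]),flip=-1)
E
```

```text
[-0.637  0.146  0.098  1.515  0.006  2.338]
t 18.87 pos [ 0.564  -0.2541  0.2068] F [-0.4  0.2  0.1] w -0.0001 file mm [-14.5 -33.  206.8]
rot deg tool [ 2.262e+01 -5.600e-01  1.000e-02] rows [ 3.77 -0.09  0.  ] | slide rows cur axes [0.33 0.48 1.05] after-turn axes [0.34 0.85 0.78]
[[0.01, 0.17, -0.99], [-0.0, -0.99, -0.17], [-1.0, 0.0, -0.01]]
```

play_rows --slide '[[0, 0, 0], [0, 0, 0], [0, 0, 0], [0, 0, 0], [0, 0.75, 0.28], [0, 0, 0], [0, 0, 0]]' --rot '[[0.94, -0.09, 0], [0.94, 0, 0], [0.94, 0, 0], [0.95, 0, 0], [0, 0, 0], [0, 0, 0], [0, 0, 0]]' --hand '[0, 0, 0, 0, 0, 0, 0]'

```text
time: 19.45
tool_pos: [0.5553, -0.2645, 0.2072]
ee_rot: [-2.102, 0.239, 2.101]
contact_force: [-0.2, -0.2, 0.7]
grip_width: 0.0004
```

```bash
python3 - <<'E'
from h import *
go(f2w([-20,-48,132]),flip=-1)
im,d=viewer.grab_frame("top");hsv=cv2.cvtColor(im,cv2.COLOR_BGR2HSV)
th=np.r_[1.3,np.arange(1.2,-.01,-.1),0.]
L=104
X=-30-L*np.cos(th)+5.5*np.sin(th)+11; Z=36+L*np.sin(th)+5.5*np.cos(th)
for i in range(len(th)): print(round(th[i],2),round(X[i],1),round(Z[i],1), np.round([-(Z[i]-Z[i-1])/20,-(X[i]-X[i-1])/20],2) if i else "")
E
```

```text
t 19.45 pos [ 0.5553 -0.2645  0.2072] F [-0.2 -0.2  0.7] w 0.0004 file mm [-20.6 -45.2 207.2]
rot deg tool [ 0.11 -0.04  0.  ] rows [ 0.02 -0.01  0.  ] | slide rows cur axes [ 3.76  0.14 -0.02] after-turn axes [ 3.76  0.14 -0.03]
[[0.0, -0.22, -0.97], [-0.0, -0.97, 0.22], [-1.0, -0.0, -0.0]]
1.3 -41.5 137.7 
1.2 -51.6 134.9 [0.14 0.5 ]
1.1 -61.3 131.2 [0.19 0.49]
1.0 -70.6 126.5 [0.23 0.46]
0.9 -79.3 120.9 [0.28 0.44]
0.8 -87.5 114.4 [0.32 0.41]
0.7 -95.0 107.2 [0.36 0.37]
0.6 -101.7 99.3 [0.4  0.34]
0.5 -107.6 90.7 [0.43 0.3 ]
0.4 -112.6 81.6 [0.46 0.25]
0.3 -116.7 72.0 [0.48 0.2 ]
0.2 -119.8 62.1 [0.5  0.16]
0.1 -121.9 51.9 [0.51 0.1 ]
-0.0 -123.0 41.5 [0.52 0.05]
0.0 -123.0 41.5 [-0. -0.]
```

Descend to the start of the arc: z 137.7, x -20 then -41.5.

play_rows --slide '[[0.9, 0.14, 0], [0.9, 0, 0], [0.9, 0, 0], [0.8, 0, 0], [0, 0, 0.5], [0, 0, 0.5], [0, 0, 0], [0, 0, 0]]' --rot '[[0, 0, 0], [0, 0, 0], [0, 0, 0], [0, 0, 0], [0, 0, 0], [0, 0, 0], [0, 0, 0], [0, 0, 0]]' --hand '[0, 0, 0, 0, 0, 0, 0, 0]'

```text
time: 20.17
tool_pos: [0.5354, -0.263, 0.1374]
ee_rot: [-2.103, 0.24, 2.1]
contact_force: [0.2, -0.0, 0.5]
grip_width: -0.0002
```

play_rows --slide '[[0.14, 0, 0.5], [0.19, 0, 0.49], [0.23, 0, 0.46], [0.28, 0, 0.44], [0, 0, 0]]' --rot '[[0, 0, 0], [0, 0, 0], [0, 0, 0], [0, 0, 0], [0, 0, 0]]' --hand '[0, 0, 0, 0, 0]'

```text
time: 20.58
tool_pos: [0.4986, -0.255, 0.121]
ee_rot: [-2.104, 0.241, 2.099]
contact_force: [0.7, -0.2, 4.6]
grip_width: -0.0
```

```bash
python3 - <<'E'
from h import *
go(f2w([-79.3,-48,120.9]),flip=-1)
im,d=viewer.grab_frame("side");cv2.imwrite("pics/s7.png",cv2.resize(im[120:240,270:420],None,fx=5,fy=5))
E
```

```text
t 20.58 pos [ 0.4986 -0.255   0.121 ] F [ 0.7 -0.2  4.6] w -0.0 file mm [-78.  -48.8 121. ]
rot deg tool [ 0.07 -0.14 -0.05] rows [ 0.01 -0.02 -0.01] | slide rows cur axes [ 0.   -0.04  0.07] after-turn axes [ 0.   -0.04  0.07]
[[0.0, -0.23, -0.97], [-0.0, -0.97, 0.23], [-1.0, 0.0, -0.0]]
```

View pics/s7.png

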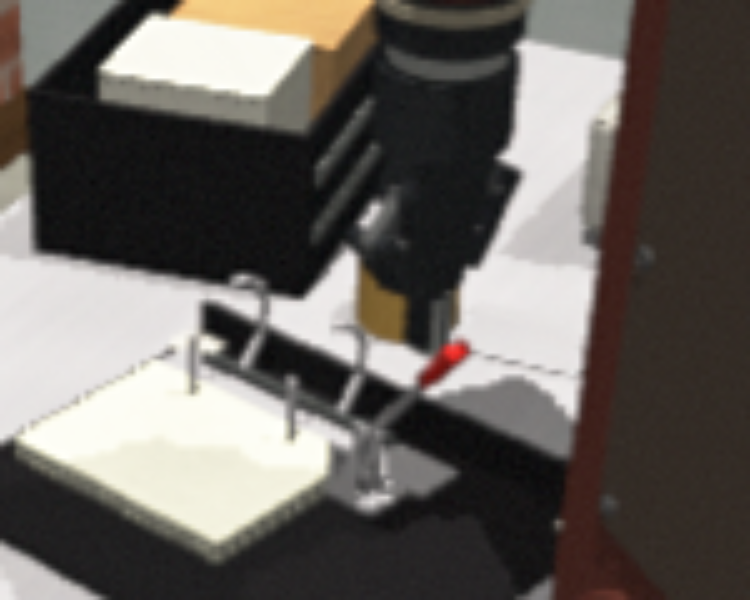

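The fingertips are on the tab's upper face and the lever is coming down, with about 5 N on the wrist. I'll continue along the arc.

play_rows --slide '[[0.32, 0, 0.41], [0.36, 0, 0.37], [0.4, 0, 0.34], [0.43, 0, 0.3], [0.46, 0, 0.25], [0.48, 0, 0.2], [0, 0, 0]]' --rot '[[0, 0, 0], [0, 0, 0], [0, 0, 0], [0, 0, 0], [0, 0, 0], [0, 0, 0], [0, 0, 0]]' --hand '[0, 0, 0, 0, 0, 0, 0]'

```text
time: 21.22
tool_pos: [0.4618, -0.2466, 0.0708]
ee_rot: [-2.101, 0.241, 2.101]
contact_force: [0.1, -1.0, 3.4]
grip_width: 0.0004
```

play_rows --slide '[[0.4, 0, 0.14], [0.4, 0, 0.08], [0.3, 0, 0.07], [0.15, 0, 0], [0, 0, 0], [0, 0, 0]]' --rot '[[0, 0, 0], [0, 0, 0], [0, 0, 0], [0, 0, 0], [0, 0, 0], [0, 0, 0]]' --hand '[0, 0, 0, 0, 0, 0]'

```text
time: 21.72
tool_pos: [0.4561, -0.2451, 0.0462]
ee_rot: [-2.101, 0.24, 2.101]
contact_force: [0.1, -0.1, 0.1]
grip_width: -0.0002
```

The force fell to zero, so the lever has gone over centre. I'll follow it down in small steps to confirm it is on the stop.

play_rows --slide '[[0.1, 0, 0], [0.1, 0, 0], [0, 0, 0], [0, 0, 0]]' --rot '[[0, 0, 0], [0, 0, 0], [0, 0, 0], [0, 0, 0]]' --hand '[0, 0, 0, 0]'

```text
time: 22.05
tool_pos: [0.4561, -0.2453, 0.0422]
ee_rot: [-2.101, 0.241, 2.1]
contact_force: [0.0, 0.5, 0.6]
grip_width: -0.0
```

play_rows --slide '[[0.05, 0, 0], [0, 0, 0], [0, 0, 0]]' --rot '[[0, 0, 0], [0, 0, 0], [0, 0, 0]]' --hand '[0, 0, 0]'

```text
time: 22.3
tool_pos: [0.4562, -0.2454, 0.0419]
ee_rot: [-2.102, 0.241, 2.1]
contact_force: [-1.5, 1.3, 4.0]
grip_width: -0.0
```

play_rows --slide '[[0.04, 0, 0], [0, 0, 0], [0, 0, 0]]' --rot '[[0, 0, 0], [0, 0, 0], [0, 0, 0]]' --hand '[0, 0, 0]'

```text
time: 22.55
tool_pos: [0.4562, -0.2454, 0.0418]
ee_rot: [-2.102, 0.241, 2.1]
contact_force: [-5.0, 3.3, 12.2]
grip_width: 0.0002
```

play_rows --slide '[[-0.2, 0, 0], [-0.6, 0, 0], [-1, 0, 0], [-1, 0, 0], [-1, 0, 0], [-1, 0, 0], [-1, 0, 0], [-1, 0, 0], [0, 0, 0], [0, 0, 0]]' --rot '[[0, 0, 0], [0, 0, 0], [0, 0, 0], [0, 0, 0], [0, 0, 0], [0, 0, 0], [0, 0, 0], [0, 0, 0], [0, 0, 0], [0, 0, 0]]' --hand '[0, 0, 0, 0, 0, 0, 0, 0, 0, 0]'

```text
time: 23.38
tool_pos: [0.4567, -0.2459, 0.1782]
ee_rot: [-2.105, 0.243, 2.098]
contact_force: [-0.2, 0.2, -0.2]
grip_width: 0.0
```

```bash
python3 - <<'E'
from h import *
go(f2w([-120,-48,120]),flip=-1)
print(np.round(monitor.read_state()["joint_positions"],3))
im,d=viewer.grab_frame("top");cv2.imwrite("pics/t8.png",im)
im2,d2=viewer.grab_frame("wrist")
hsv=cv2.cvtColor(im2,cv2.COLOR_BGR2HSV);red=((hsv[...,0]<8)|(hsv[...,0]>172))&(hsv[...,1]>130)&(hsv[...,2]>60)
P,_=cloud("wrist",red,d2);q=(P-FC)@RF*1000;print("tab wrist",np.round(np.percentile(q,[10,50,90],0),1).tolist())
im3,d3=viewer.grab_frame("side")
for c,dd in (("top",d),("side",d3)):
    for th in ["board","jar","tub","jug","label_roll","scraper","marker","weight"]:
        for r in viewer.silhouettes(th,c)[:3 if th=="board" else 1]:
            P,_=cloud(c,r["mask"],dd);print(c,th,round(r["score"],2),np.round(np.median(P,0),3))
            if th=="board" and P[:,1].mean()>.05:
                y=P[P[:,2]<.03];print("  low",np.round(np.percentile(y,[5,50,95],0),3).tolist(),cv2.minAreaRect((y[:,:2]*1000).astype(np.float32)))
cv2.imwrite("pics/s8.png",cv2.resize(im3[150:350,170:420],None,fx=3.2,fy=3))
E
```

```text
t 23.38 pos [ 0.4567 -0.2459  0.1782] F [-0.2  0.2 -0.2] w 0.0 file mm [-120.9  -49.4  178.2]
rot deg tool [ 0.04 -0.18 -0.09] rows [ 0.01 -0.03 -0.02] | slide rows cur axes [ 2.91 -0.07 -0.04] after-turn axes [ 2.91 -0.07 -0.04]
[[0.0, -0.23, -0.97], [-0.0, -0.97, 0.23], [-1.0, 0.0, -0.0]]
[-0.747 -0.154 -0.253  1.468  0.     2.623]
tab wrist [[-284.6, -296.7, 11.6], [-146.7, -59.7, 37.5], [-120.1, -42.3, 40.8]]
top board 0.68 [0.574 0.149 0.01 ]
  low [[0.503, 0.094, 0.005], [0.574, 0.15, 0.01], [0.648, 0.206, 0.016]] ((576.72509765625, 150.267822265625), (165.7037811279297, 122.67581176757812), 12.087922096252441)
top board 0.27 [0.586 0.162 0.005]
  low [[0.472, 0.063, -0.001], [0.585, 0.165, 0.005], [0.685, 0.244, 0.027]] ((580.6790771484375, 152.30722045898438), (229.4044647216797, 181.52069091796875), 12.51756763458252)
top jar 0.97 [0.412 0.472 0.087]
top tub 0.88 [0.525 0.512 0.08 ]
top jug 0.62 [0.74  0.011 0.13 ]
top label_roll 0.94 [0.368 0.014 0.045]
top scraper 0.42 [ 0.406 -0.493  0.018]
top marker 0.7 [0.655 0.457 0.016]
top weight 0.62 [ 0.616 -0.481  0.055]
side board 0.63 [0.564 0.161 0.011]
  low [[0.5, 0.093, 0.007], [0.562, 0.164, 0.01], [0.645, 0.211, 0.02]] ((575.380615234375, 151.22073364257812), (161.81517028808594, 125.11481475830078), 12.573887825012207)
side board 0.48 [0.398 0.498 0.069]
  low [[0.376, 0.453, -0.001], [0.389, 0.505, 0.015], [0.462, 0.52, 0.029]] ((433.5301513671875, 466.400146484375), (73.08509826660156, 130.77133178710938), 48.2469596862793)
side board 0.3 [ 0.567 -0.21   0.008]
side jar 0.94 [0.397 0.498 0.076]
side tub 0.71 [0.512 0.525 0.08 ]
side jug 0.97 [0.737 0.036 0.097]
side label_roll 0.71 [0.365 0.03  0.04 ]
side scraper 0.81 [ 0.527 -0.487  0.003]
side marker 0.94 [0.667 0.457 0.018]
side weight 0.62 [ 0.598 -0.455  0.042]
```

View pics/s8.png

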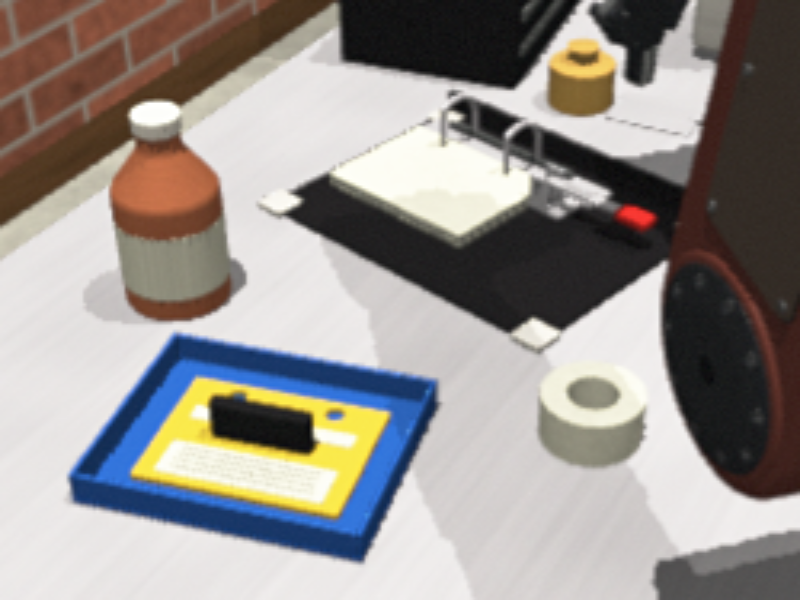

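View pics/t8.png

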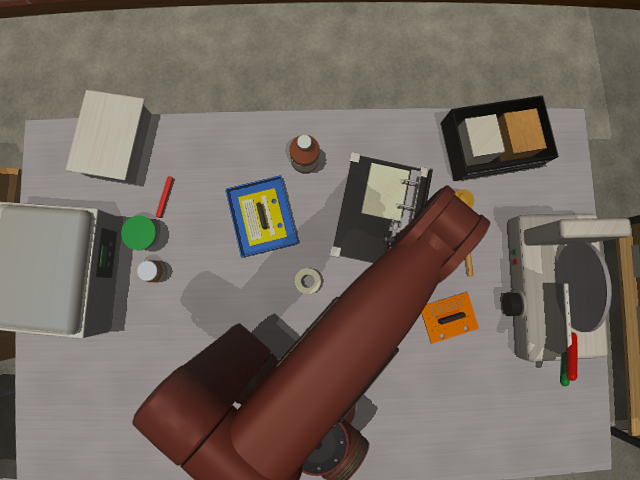

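The pictures show the rings closed onto the posts, the lever level, and the board flat and centred in the tray at (262,217) in the top view. The bystanders have not moved and the robot is clear, so I'm handing in.

```bash
python3 -c "
from rig import workorder
print(workorder.job_done())"
```

```text
the job is handed in; nothing more can be done
None
```

The job is done and handed in at about 23.5 s of the 72 s allowed. I don't have the verdict, since the hand-in reports none.

- **Lever lifted:** I gripped the red tab and raised it along its arc until the rings were sprung wide open. A side picture showed them clear of the posts.
- **Board moved:** The large yellow board went straight up off the posts, around the bottle and down into the blue tray. I released it only once a jump in contact force at the expected height showed it was on the floor.
- **Board check:** Both fixed cameras show it flat. It is centred within about 2 mm and within 1° of the tray's own angle.
- **Lever shut:** Pressed down with closed fingers, it went over centre by itself. I then pressed it onto its stop with about 12 N, well under the 30 N overstrain. Afterwards the side picture shows it level, with the rings closed on the posts.
- **Everything else:** Six bystanders read within a few mm of their first positions. The scraper and weight were partly hidden by the arm from above, so I judged them from the side view, where the scraper's median reading was about 18 mm off. I put that down to a different visible part, as the arm never went near it. I did not re-measure the look-alikes. The orange one looks in place from above, and the small yellow one was hidden under the arm.

**One problem:** on the way back from the tray the wrist turn ran joint 6 to its range limit. It read 3.141 against the listed 3.14, and the tool shifted about 70 mm in free air at z 0.21 m. Nothing was touched, and I turned it back and carried on. I can't tell whether the judge counts that reading as past the range.

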